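Free the register slide with its eccentric cam and push it home

ROBOT

A 6-joint arm with a two-finger parallel gripper is mounted at the origin on the work surface. World frame = base frame: x ahead of the robot, y to its left, z up, the work surface at z = 0. Lengths are in mm, angles in rad, forces in N, time in s.
With the tool pointing down it reaches from about 325 to 850 mm from the base axis. Payload 15.5 kg.
Tool frame: the origin (TCP) lies between the finger pads; the fingertips stand 25 mm ahead of it and the grasp point (between the pads) lies 6 mm ahead of it; x points along the fingers, y is the direction in which the jaws open and shut, and the axes are right-handed (so a half turn about x gives the same grasp; the last joint's range is limited). The gripper opens to 91 mm and grips with 3 to 60 N. Pads are 32 mm wide; open, the fingers measure 118 mm over their backs; the gripper's body (76 mm by 178 mm) begins 60 mm behind the grasp point.
Start: joints at [-1.2, 0.494, 1.345, -0, 1.302, -0.096], TCP at [281.271, -558.134, 238.915] pointing down, gripper open.
Joint ranges: [-2.91, 2.91], [-0.82, 2.16], [0.22, 2.67], [-1.22, 4.37], [0.12, 2.79], [-3.08, 3.08]. Speed limits (rad/s): [1.89, 1.89, 2.57, 3.01, 3.01, 3.01].

INTERFACE

Orientations are given as a 3x3 rotation matrix whose columns are the frame's x, y, z axes.
In Python, from plant import env gives the robot as it stands.
- The arm moves only by the tool arm_command, never from a script. Its argument "steps" is a list that holds one entry, the list of rows, each a list of 7 numbers: the shift along the tool's x, y, z in mm, then the turn, a rotation vector about the tool's x, y, z in degrees, then the closure, from -1 (fully open) to 1 (shut). In form: [[[x, y, z, wx, wy, wz, gripper], ...]]. A call has 1 to 10 rows; each row is the pose to reach, as a shift and turn from the pose commanded when the call began, along the tool's axes at that moment; what a row does not reach only later rows make up. A row lasts 1/12 s, in which the tool goes at most 41.7 mm and 7.16 degrees, less where a joint would pass 70% of its speed; a pose out of reach is approached as far as the arm can. A call with a gripper value outside its range is refused whole. The fingers move at their own pace and stop on an object; the grip force is fixed at half the most. Time passes only in rows, so rows that repeat a pose let the fingers close. It gives the time, the measured TCP pose, the force and the opening at its end, in the units of the state.
- env.state(): the state, without advancing time (a new reading comes with each control period).
- env.snapshot(name): name is "scene" or "top" or "wrist"; returns a dict with "image" (400x640x3 uint8, red, green, blue), "depth" (400x640 float32, mm along the optical axis (not along the pixel's ray), 0 where there is no reading), "K" (3x3 intrinsics, pixels), "eye" and "attitude" of the camera in the world. Camera axes: x right, y down, z forward; pixel columns grow to the right and rows downward; lengths in mm; the calibration is good to about 2 mm. A picture is of the moment at which its call begins.
- env.hand_in(): hands the job in, once; it reports no verdict.
Trained networks look in the newest picture that a camera, given by its name, has taken for a name from the list of things; names that differ only in an ending like _2 or _b are one class to them, and where a whole thing is asked for, a point or a joint stands for the part that bears it (a point fixed in the world has none). Each returns a list of dicts, best first, with "score" (0 to 1); they miss things now and then, are a little off and sometimes report something else, mostly with a low value. They report only what shows in the picture. A call takes as long as a camera call.
- env.outline_of(camera, target): "mask" (400x640 bool, what is visible of it) and "extent" ([centre column, centre row, width, height] in pixels, round what is visible of it).
The state is a dict: "clock": time; "joints": joint angles; "qvel": joint speeds; "joint_torque": joint torques, N m; "tcp_pos": TCP position; "tcp_rot": TCP orientation; "contact_force": force on the tool from outside, world axes, zero at the start; "torque": the same for the moment, N m; "finger_gap": finger opening in mm.
Only numpy, scipy, OpenCV 4.12 (cv2) and the standard library are available. Lean on these libraries where they do the work, as an engineer would, in place of code of your own. Each camera call takes 0.05 s, during which the arm holds its last target.

TASK

On the printing table, an eccentric cam blocks the register slide. With the fingertips, push the cam's red lever post round, either way, until the cam's low side faces the slide (lever pointing straight at the screen frame), and only then push the slide forward by its blue push plate until it is fully home at the frame, and take the hand away. It is all pushing: pick nothing up, and leave the ink tin, the squeegee and the jar where they are.

Things in the scene. Friction and masses are not known exactly. Their poses are not given: they have to be found in the camera images.
- fixture: The register fixture, fixed to the table: aluminium base plate 240 x 130 mm and 10 mm thick with two low guide rails (24 mm high), together with the screen frame (aluminium bars 30 mm high, olive mesh, 270 x 380 mm) that lies ahead of it. Origin on the table top exactly under the cam's axis; its x axis is the slide's forward direction, from the blue push plate towards the frame, z up. The base plate runs from x = -125 to +115 mm, the frame's near face is at x = 120 mm.
- cam_axis (a point): Centre of the upright axis about which the cam turns, 30 mm above the table. The cam is a yellow disc of radius 32 mm, 24 to 36 mm above the table, whose centre lies 16 mm off the axis, so its edge is 48 mm from the axis on the high side and 16 mm on the low side. A dark lever (top at 46 mm) lies over it and points out on the HIGH side.
- lever_post (a point): The red upright post at the end of the cam's lever, 16 mm in diameter, 46 to 95 mm above the table, 70 mm from the cam's axis; this point is on its centre line, 80 mm above the table. It takes about 4 N along its circle to move, and stays where it is left (stiff pivot).
- cam (a joint): Turn of the cam (rad), positive counter-clockwise seen from above. 0: the high side and the lever point back at the slide's follower and push plate (blocked). +3.14 or -3.14: the low side faces the follower, the lever points straight ahead along the fixture's x axis (free). The post stands at angle (pi + value) from the fixture's x axis. There is no stop at the low point; it could turn on to +-4.2. It starts within 1 rad of 0.
- push_face (a point): Centre of the rear face of the slide's blue push plate, 40 mm above the table. The plate is 80 mm wide across, 10 mm thick, 18 to 60 mm above the table; push this face along the fixture's +x axis. It stands 125 mm behind the cam's axis when the slide is at 0 and moves with the slide. The slide's brass follower block (44 mm wide, 40 mm high) stands between it and the cam, its face 69 mm ahead of this point.
- slide (a joint): Travel of the slide (m): 0 fully back, 0.038 fully home (end stop, its front lip at the screen frame). Starts between 0 and 0.006. The cam blocks it at about 0.008 with the high side towards it; it can get home only with the cam within about 0.5 rad of the low point. It takes about 3 N to move and stays where it is left.
- tin_mid (a point): Centre (half-way up) of the ink tin with a green band, radius 36 mm, 75 mm high, loose. Leave alone.
- squeegee_mid (a point): Centre of the squeegee lying flat, wooden handle with black rubber blade, 120 x 60 mm and 22 mm high, loose. Leave alone.
- jar_mid (a point): Centre (half-way up) of the amber jar with white cap, radius 28 mm, 85 mm high, loose. Leave alone.

How it is judged:
By the outcome, as a careful person would: the job done as asked, in the order asked, and still so for the second after the job is handed in, with the robot touching nothing.
It also fails if it takes over 64 s, if anything falls off the work surface, if the arm or the gripper's body presses on something with over 40 N, if the wrist force passes 120 N, or if a joint passes its speed limit or range.

## Working session

There is one attempt and no reset: what is moved stays moved. The work goes in short steps, Python scripts to look and compute and a tool call to move; the robot and the scene stay as the last step left them, time stands still between calls to the robot, and variables do not carry over. Pictures are saved under pics/ and viewed, and the job is handed in when it is done.

Besides the shell and the picture viewer there is one more tool, called after ">>>" by a JSON object that holds its "api" and its "payload", one argument or row to a line. arm_command: Moves the arm, as the interface text tells. Its arguments: {"type":"object","properties":{"steps":{"type":"array","items":{"type":"array","items":{"type":"array","items":{"type":"number"}}}}},"required":["steps"]}

```bash
ls; mkdir -p pics
python3 - <<'E'
from plant import env
import cv2
print({k:v for k,v in env.state().items()})
for n in ("scene","top"):
    s=env.snapshot(n); cv2.imwrite(f"pics/{n}0.png",s["image"][:,:,::-1]); print(n,s["K"],s["eye"],s["attitude"])
E
```

```text
pics
{'clock': 0.0, 'joints': array([-1.19949167e+00,  4.94182948e-01,  1.34616688e+00, -4.27499107e-06,
        1.30251614e+00, -9.55319591e-02]), 'qvel': array([-8.75023768e-04,  3.92550058e-05, -5.39228267e-04,  3.29668472e-04,
       -1.94561255e-03,  1.00500217e-03]), 'joint_torque': array([-1.93633008e-03, -8.78828645e+01, -3.81849432e+01,  7.06484844e-02,
        5.33896079e-02, -1.16124393e-04]), 'tcp_pos': array([ 281.1367896 , -557.77960768,  238.32629211]), 'tcp_rot': array([[-4.65839752e-04,  4.50064373e-01, -8.92995993e-01],
       [ 1.18504853e-03, -8.92995214e-01, -4.50064598e-01],
       [-9.99999189e-01, -1.26790157e-03, -1.17355452e-04]]), 'contact_force': array([-0.63350675, -0.33674868,  0.33035334]), 'torque': array([-0.02863646,  0.01562038, -0.00627959]), 'finger_gap': 91.08936002105429}
scene [[443.29165463   0.         315.97945021]
 [  0.         443.29165463 197.68358812]
 [  0.           0.           1.        ]] [1016.57597965 -273.02043969  823.71930363] [[ 0.53750992  0.6545972  -0.5315878 ]
 [ 0.84325432 -0.41896397  0.33673632]
 [-0.00228948 -0.62926282 -0.7771892 ]]
top [[415.01356785   0.         322.98105217]
 [  0.         415.01356785 205.08022709]
 [  0.           0.           1.        ]] [351.06948167  27.11526464 861.63149947] [[-2.92090027e-02 -9.73574508e-01  2.26493957e-01]
 [-9.99573122e-01  2.85940953e-02 -5.99597312e-03]
 [-6.38863217e-04 -2.26572408e-01 -9.73994115e-01]]
```

View pics/scene0.png

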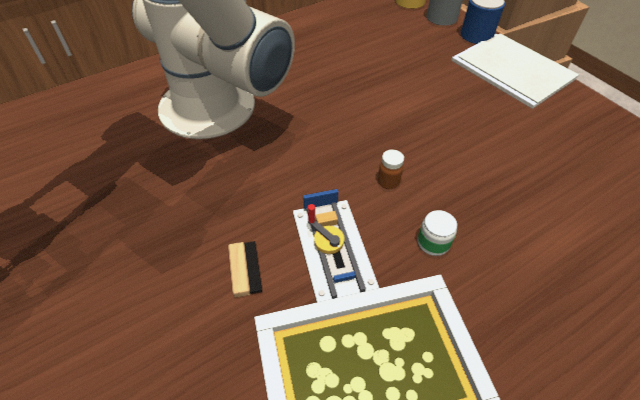

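View pics/top0.png

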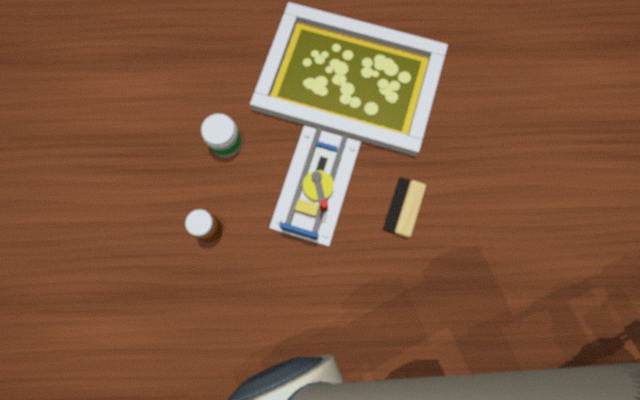

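```bash
cat > h.py <<'E'
from plant import env
import numpy as np, cv2
def cloud(s):
    v,u=np.mgrid[0:400,0:640]; d=s["depth"]; K=s["K"]
    P=np.stack([(u-K[0,2])/K[0,0]*d,(v-K[1,2])/K[1,1]*d,d],-1)
    return P@np.array(s["attitude"]).T+np.array(s["eye"])
E
python3 - <<'E'
from h import *
for n in ("top","scene"):
    s=env.snapshot(n); W=cloud(s); ok=s["depth"]>0
    for t in ("fixture","cam","lever_post","push_face","slide","tin_mid","squeegee_mid","jar_mid"):
        for r in env.outline_of(n,t)[:2]:
            m=r["mask"]&ok; p=W[m]
            if len(p)==0: print(n,t,r["score"],r["extent"],"nodepth");continue
            print(n,t,round(r["score"],2),np.round(r["extent"]),m.sum(),np.round(np.median(p,0)),np.round(np.percentile(p,3,axis=0)),np.round(np.percentile(p,97,axis=0)))
E
```

```text
top fixture 0.6 [351. 124. 199. 242.] 26029 [795.  -7.  11.] [ 505. -219.    6.] [981. 131.  38.]
top cam 0.61 [317. 192.  28.  46.] 810 [581.  30.  37.] [527.   6.  33.] [611.  59.  93.]
top cam 0.2 [306. 192.  59. 103.] 1700 [541.  48.  21.] [479.  -2.  16.] [674. 101.  60.]
top lever_post 0.69 [319. 191.  31.  42.] 858 [581.  29.  37.] [527.   4.  26.] [612.  59.  93.]
top push_face 0.74 [306. 193.  58. 101.] 1599 [541.  47.  21.] [479.  -2.  17.] [675.  98.  60.]
top slide 0.98 [306. 192.  59.  97.] 1661 [539.  48.  21.] [479.  -3.  16.] [675. 100.  60.]
top slide 0.67 [350. 125. 201. 242.] 25718 [796.  -7.  11.] [ 506. -218.    6.] [980. 129.  38.]
top tin_mid 0.66 [225. 134.  37.  40.] 1328 [689. 228.  73.] [665. 199.   0.] [728. 264.  77.]
top squeegee_mid 0.82 [407. 207.  44.  63.] 1581 [ 537. -146.   19.] [ 483. -182.   11.] [ 593. -110.   23.]
top squeegee_mid 0.32 [319. 191.  27.  44.] 876 [579.  30.  36.] [527.   6.  22.] [612.  60.  93.]
top jar_mid 0.94 [202. 225.  34.  36.] 898 [500. 253.  83.] [478. 235.   8.] [526. 282.  86.]
scene fixture 0.79 [379. 295. 247. 209.] 28496 [786.   3.  12.] [ 514. -195.    8.] [957. 130.  41.]
scene cam 0.85 [327. 228.  38.  49.] 870 [582.  23.  40.] [533.   2.  29.] [615.  57.  95.]
scene lever_post 0.82 [324. 227.  35.  54.] 868 [581.  24.  40.] [533.   3.  30.] [615.  57.  95.]
scene push_face 0.76 [328. 236.  54.  94.] 1511 [547.  43.  29.] [481.  -4.  20.] [678. 100.  63.]
scene slide 0.68 [376. 294. 248. 210.] 28739 [785.   3.  12.] [ 512. -196.    8.] [957. 131.  41.]
scene slide 0.57 [328. 234.  52.  90.] 1423 [549.  43.  29.] [482.  -3.  20.] [678.  97.  62.]
scene tin_mid 0.97 [438. 234.  39.  44.] 1361 [709. 216.  70.] [674. 196.  10.] [735. 257.  79.]
scene squeegee_mid 0.82 [243. 270.  35.  59.] 1538 [ 546. -151.   21.] [ 486. -188.    4.] [ 596. -112.   26.]
scene jar_mid 0.88 [391. 170.  26.  37.] 801 [516. 248.  61.] [487. 233.   9.] [531. 278.  89.]
```

The scene picture shows the fixture at about (335,245), with the red post at (312,214) and the blue plate at (321,199). The top picture has the post at (323,205), the plate at (299,231) and the cam at (318,186). Next I'll fit the geometry by colour and depth.

```bash
cat >> h.py <<'E'
def measure(n,v=True):
    s=env.snapshot(n); W=cloud(s); im=s["image"]; hsv=cv2.cvtColor(im,cv2.COLOR_RGB2HSV)
    ok=(s["depth"]>0)&(abs(W[...,0]-590)<150)&(abs(W[...,1]-30)<130)
    h,sa,va=[hsv[...,i].astype(int) for i in range(3)]; z=W[...,2]
    red=ok&((h<6)|(h>174))&(sa>150)&(va>80)&(z>60)
    blue=ok&(h>100)&(h<125)&(sa>110)&(z>50)
    yel=ok&(h>22)&(h<33)&(sa>150)&(z>26)&(z<44)
    al=ok&(sa<60)&(z>3)&(z<17)&(va>120)
    return s,W,red,blue,yel,al
E
python3 - <<'E'
from h import *
for n in ("top","scene"):
    s,W,red,blue,yel,al=measure(n)
    print(n)
    p=W[red]; pt=p[p[:,2]>90]; print("red",len(p),p.mean(0).round(1),"top",len(pt),pt.mean(0).round(1))
    p=W[blue]; p=p[p[:,2]>55]; r=cv2.minAreaRect(p[:,:2].astype(np.float32)); print("blue",len(p),p.mean(0).round(1),r)
    p=W[yel]; print("yel",len(p),p.mean(0).round(1),cv2.minEnclosingCircle(p[:,:2].astype(np.float32)))
    p=W[al]; print("al",len(p),p.mean(0).round(1),cv2.minAreaRect(p[:,:2].astype(np.float32)),np.median(p[:,2]))
    o=s["image"].copy(); 
    for m,c in((red,(0,255,255)),(blue,(255,0,255)),(yel,(0,0,255)),(al,(0,255,0))): o[m]=c
    big=np.hstack([s["image"][110:260,240:400],o[110:260,240:400]]) if n=="top" else np.hstack([s["image"][180:310,270:400],o[180:310,270:400]])
    cv2.imwrite(f"pics/m_{n}.png",cv2.resize(big,None,fx=2.5,fy=2.5,interpolation=0)[:,:,::-1])
E
```

```text
top
red 50 [530.6  21.6  89.8] top 37 [532.2  21.4  93.6]
blue 176 [488.5  72.1  59.1] ((489.2522888183594, 72.35169982910156), (75.15172576904297, 10.1328763961792), 71.57159423828125)
yel 374 [583.9  32.1  35.3] ((586.2054443359375, 31.526601791381836), 31.236852645874023)
al 3250 [602.   32.7   9.5] ((615.6770629882812, 19.865951538085938), (151.3634033203125, 287.56011962890625), 70.89981842041016) 9.327976553089115
scene
red 94 [536.4  18.7  84.1] top 42 [534.4  19.8  95.7]
blue 162 [491.4  71.5  60.4] ((490.40447998046875, 72.13374328613281), (77.01287078857422, 11.55009937286377), 69.88998413085938)
yel 326 [587.5  27.5  37.8] ((584.8800048828125, 31.361289978027344), 32.76421356201172)
al 2816 [615.7  24.8  11.9] ((610.0130615234375, 20.762237548828125), (156.67755126953125, 277.5866394042969), 70.07970428466797) 11.913685300609075
```

View pics/m_top.png

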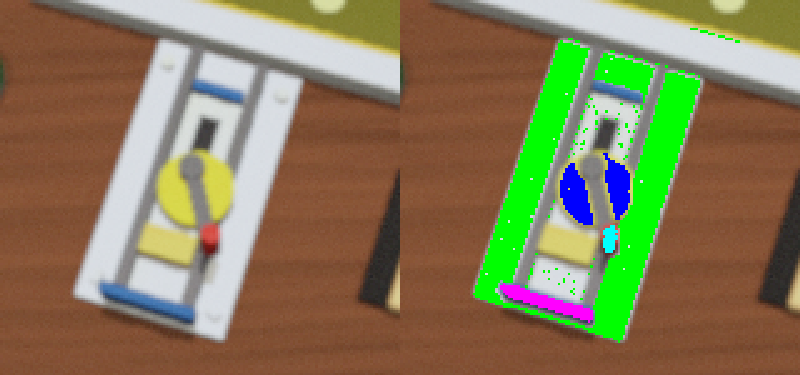

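View pics/m_scene.png

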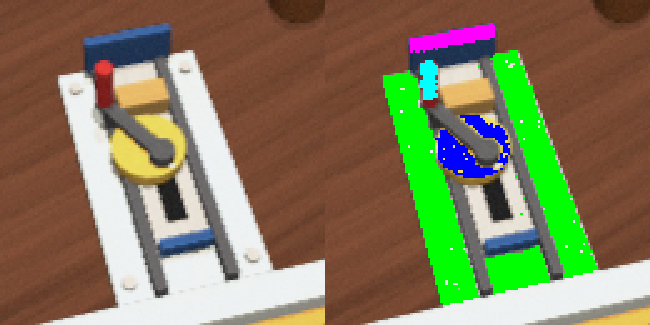

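Run:
```python
from h import *
for n in ("top","scene"):
    s,W,red,blue,yel,al=measure(n)
    m=cv2.morphologyEx(al.astype(np.uint8),cv2.MORPH_OPEN,np.ones((3,3)))
    k,l,st,c=cv2.connectedComponentsWithStats(m)
    tot=np.zeros_like(m,bool)
    for i in range(1,k):
        if st[i,4]>250: tot|=l==i
    p=W[tot]; p=p[(p[:,2]<15)]
    print(n,cv2.minAreaRect(p[:,:2].astype(np.float32)))
    b=W[blue]; b=b[b[:,2]>57]; d=np.linalg.svd(b[:,:2]-b[:,:2].mean(0))[2][0]; print("blue dir",np.degrees(np.arctan2(d[1],d[0])),b.mean(0))
    # mesh frame/squeegee-free: rails by dark grey z~24
    z=W[...,2]; hs=cv2.cvtColor(s["image"],cv2.COLOR_RGB2HSV)
    g=(s["depth"]>0)&(abs(W[...,0]-600)<110)&(abs(W[...,1]-33)<70)&(z>21)&(z<28)&(hs[...,1]<60)&(hs[...,2]<150)
    q=W[g][:,:2]; f=[]
    for a in np.radians(np.arange(-25,-12,.25)):
        w=q@np.array([-np.sin(a),np.cos(a)]); H=np.histogram(w,bins=np.arange(w.min(),w.max()+2,2))[0]; f.append(((H**2).sum(),np.degrees(a)))
    print("rails",len(q),max(f))
```

```text
top ((596.8954467773438, 37.35834503173828), (130.52517700195312, 240.2667694091797), 71.31136322021484)
blue dir -109.01587424301069 [488.44722331  71.48323229  59.18266704]
rails 627 (np.int64(37919), np.float64(-18.5))
scene ((594.0340576171875, 38.151824951171875), (133.2979736328125, 238.60708618164062), 71.22145080566406)
blue dir -108.60999575423966 [490.87931076  70.84640672  61.24001082]
rails 752 (np.int64(36858), np.float64(-18.75))
```

>>> {"api": "arm_command", "payload": {
  "steps": [
    [[0,-434,-500,-44.5,0,0,1],[0,-434,-500,-44.5,0,0,1],[0,-434,-500,-44.5,0,0,1],[0,-434,-500,-44.5,0,0,1],[0,-434,-500,-44.5,0,0,1],[0,-434,-500,-44.5,0,0,1],[0,-434,-500,-44.5,0,0,1],[0,-434,-500,-44.5,0,0,1],[0,-434,-500,-44.5,0,0,1],[0,-434,-500,-44.5,0,0,1]]
  ]
}}

```text
clock: 2.03
tcp_pos: [439.7, -170.7, 239.2]
tcp_rot: [[0.001, 0.947, -0.322], [-0.0, -0.322, -0.947], [-1.0, 0.001, 0.0]]
contact_force: [1.8, -1.2, 0.1]
finger_gap: 27.4
```

```bash
cat >> h.py <<'E'
A=np.array([600.3,35.7]); th=np.radians(-18.75); F=np.array([np.cos(th),np.sin(th)]); L=np.array([-F[1],F[0]])
def fx(p): p=np.array(p)[:2]-A; return np.array([p@F,p@L])
def st():
    s=env.state(); p=s["tcp_pos"]; R=s["tcp_rot"]
    print("t",round(s["clock"],2),"tcp",p.round(1),"fix",fx(p).round(1),"gap",round(s["finger_gap"],1),"F",s["contact_force"].round(1),"yfix ang",np.degrees(np.arctan2(R[1,1],R[0,1])-th).round(2),"x",R[:,0].round(3))
    return s
def to(X,Y,Z):
    s=st(); q=np.append(A+X*F+Y*L,Z); print("tool shift",((q-s["tcp_pos"])@s["tcp_rot"]).round(1))
E
python3 -c "
from h import *
to(-70,-4,160)"
```

```text
t 2.03 tcp [ 439.7 -170.7  239.2] fix [ -85.7 -247.1] gap 27.4 F [ 1.8 -1.2  0.1] yfix ang -0.02 x [ 0.001 -0.    -1.   ]
tool shift [  79.1   15.6 -243.1]
```

>>> {"api": "arm_command", "payload": {
  "steps": [
    [[79,16,-243,0,0,0,1],[79,16,-243,0,0,0,1],[79,16,-243,0,0,0,1],[79,16,-243,0,0,0,1],[79,16,-243,0,0,0,1],[79,16,-243,0,0,0,1],[79,16,-243,0,0,0,1],[79,16,-243,0,0,0,1],[79,16,-243,0,0,0,1],[79,16,-243,0,0,0,1]]
  ]
}}

```text
clock: 2.87
tcp_pos: [532.4, 51.4, 160.3]
tcp_rot: [[0.0, 0.947, -0.322], [-0.0, -0.322, -0.947], [-1.0, 0.0, 0.0]]
contact_force: [0.4, 0.2, 0.5]
finger_gap: 0.7
```

```bash
python3 -c "
from h import *
to(-70,-2,90)
s=env.snapshot('scene'); cv2.imwrite('pics/a1.png',cv2.resize(s['image'][100:300,200:460],None,fx=3,fy=3)[:,:,::-1])
"
```

```text
t 2.87 tcp [532.4  51.4 160.3] fix [-69.3  -7. ] gap 0.7 F [0.4 0.2 0.5] yfix ang -0.04 x [ 0. -0. -1.]
tool shift [70.3 -0.7 -5. ]
```

View pics/a1.png

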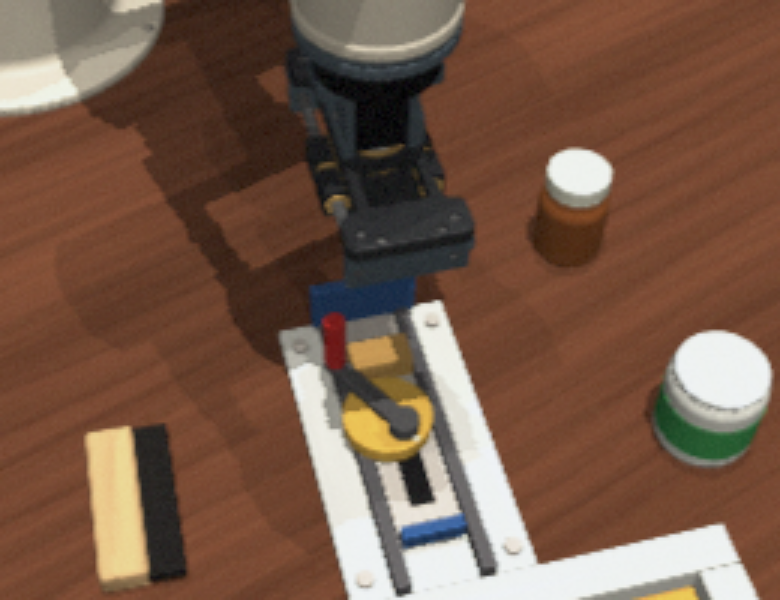

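>>> {"api": "arm_command", "payload": {
  "steps": [
    [[25,-1,-9,0,0,0,1],[50,-1,-9,0,0,0,1],[70,-1,-9,0,0,0,1],[70,-1,-9,0,0,0,1],[70,-1,-9,0,0,0,1]]
  ]
}}

```text
clock: 3.33
tcp_pos: [534.1, 60.2, 90.0]
tcp_rot: [[-0.001, 0.946, -0.323], [-0.0, -0.323, -0.946], [-1.0, -0.001, 0.001]]
contact_force: [0.4, 0.4, -0.0]
finger_gap: 0.0
```

```bash
cat >> h.py <<'E'
def arc(a0,a1,n,r=70):
    s=st(); p=s["tcp_pos"]; rows=[]
    for a in np.radians(np.linspace(a0,a1,n)):
        q=np.append(A+r*np.cos(a)*F+r*np.sin(a)*L,p[2]); rows.append([0,*((q-p)@s["tcp_rot"])[1:].round().astype(int).tolist(),0,0,0,1])
    print(rows)
E
python3 -c "
from h import *
arc(187,250,10)"
```

```text
t 3.33 tcp [534.1  60.2  90. ] fix [-70.6   2. ] gap 0.0 F [ 0.4  0.4 -0. ] yfix ang -0.08 x [-0.001 -0.    -1.   ]
[[0, 1, 10, 0, 0, 0, 1], [0, 3, 19, 0, 0, 0, 1], [0, 5, 27, 0, 0, 0, 1], [0, 9, 35, 0, 0, 0, 1], [0, 13, 42, 0, 0, 0, 1], [0, 19, 49, 0, 0, 0, 1], [0, 25, 55, 0, 0, 0, 1], [0, 32, 60, 0, 0, 0, 1], [0, 39, 64, 0, 0, 0, 1], [0, 47, 68, 0, 0, 0, 1]]
```

>>> {"api": "arm_command", "payload": {
  "steps": [
    [[0,1,10,0,0,0,1],[0,3,19,0,0,0,1],[0,5,27,0,0,0,1],[0,9,35,0,0,0,1],[0,13,42,0,0,0,1],[0,19,49,0,0,0,1],[0,25,55,0,0,0,1],[0,32,60,0,0,0,1],[0,39,64,0,0,0,1],[0,47,68,0,0,0,1]]
  ]
}}

```text
clock: 4.17
tcp_pos: [557.6, -18.9, 89.9]
tcp_rot: [[-0.0, 0.947, -0.322], [0.0, -0.322, -0.947], [-1.0, -0.0, 0.0]]
contact_force: [-3.6, 4.0, 0.7]
finger_gap: 0.5
```

```bash
python3 -c "
from h import *
arc(256,310,10)
s=env.snapshot('scene'); cv2.imwrite('pics/a2.png',cv2.resize(s['image'][100:300,200:460],None,fx=3,fy=3)[:,:,::-1])
"
```

```text
t 4.17 tcp [557.6 -18.9  89.9] fix [-22.9 -65.4] gap 0.5 F [-3.6  4.   0.7] yfix ang -0.01 x [-0.  0. -1.]
[[0, 6, 2, 0, 0, 0, 1], [0, 13, 4, 0, 0, 0, 1], [0, 20, 5, 0, 0, 0, 1], [0, 28, 4, 0, 0, 0, 1], [0, 35, 3, 0, 0, 0, 1], [0, 42, 2, 0, 0, 0, 1], [0, 49, -1, 0, 0, 0, 1], [0, 56, -4, 0, 0, 0, 1], [0, 62, -7, 0, 0, 0, 1], [0, 68, -12, 0, 0, 0, 1]]
```

View pics/a2.png

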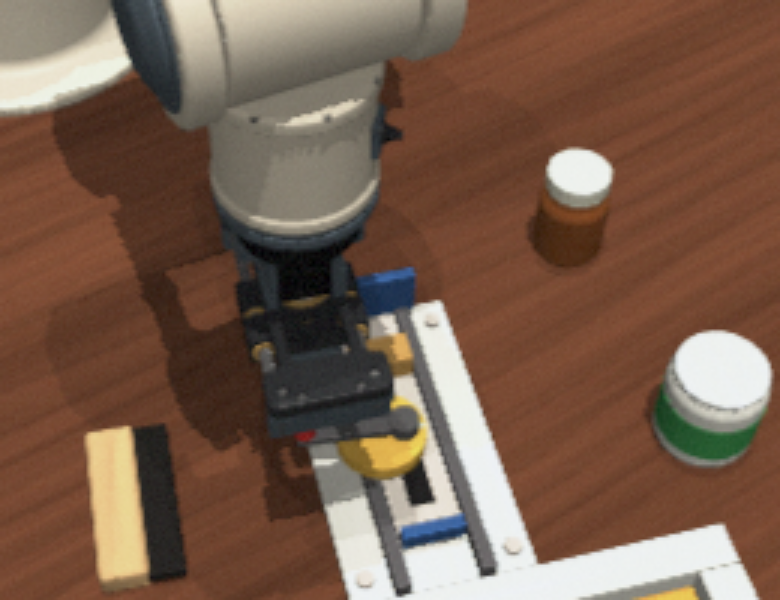

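The lever has turned to about sideways: its pivot is at (405,420) and the red shows at (305,435), ahead of the fingers. The force is about 5 N, as expected.

>>> {"api": "arm_command", "payload": {
  "steps": [
    [[0,6,2,0,0,0,1],[0,13,4,0,0,0,1],[0,20,5,0,0,0,1],[0,28,4,0,0,0,1],[0,35,3,0,0,0,1],[0,42,2,0,0,0,1],[0,49,-1,0,0,0,1],[0,56,-4,0,0,0,1],[0,62,-7,0,0,0,1],[0,68,-12,0,0,0,1]]
  ]
}}

```text
clock: 5.05
tcp_pos: [623.0, -26.6, 89.1]
tcp_rot: [[-0.007, 0.947, -0.321], [0.003, -0.321, -0.947], [-1.0, -0.007, -0.001]]
contact_force: [-20.8, 25.3, 10.5]
finger_gap: 0.3
```

```bash
python3 -c "
from h import *
arc(314,330,5)
for n in ('scene','top'):
  s,W,red,*_=measure(n); cv2.imwrite('pics/a3%s.png'%n,cv2.resize(s['image'][100:300,200:460],None,fx=3,fy=3)[:,:,::-1])
  p=W[red]; print(len(p)); 
  if len(p): print(p.mean(0),fx(p.mean(0)))
"
```

```text
t 5.05 tcp [623.  -26.6  89.1] fix [ 41.5 -51.7] gap 0.3 F [-20.8  25.3  10.5] yfix ang 0.02 x [-0.007  0.003 -1.   ]
[[0, 7, -1, 0, 0, 0, 1], [0, 11, -5, 0, 0, 0, 1], [0, 14, -9, 0, 0, 0, 1], [0, 17, -13, 0, 0, 0, 1], [0, 19, -17, 0, 0, 0, 1]]
0
0
```

View pics/a3scene.png

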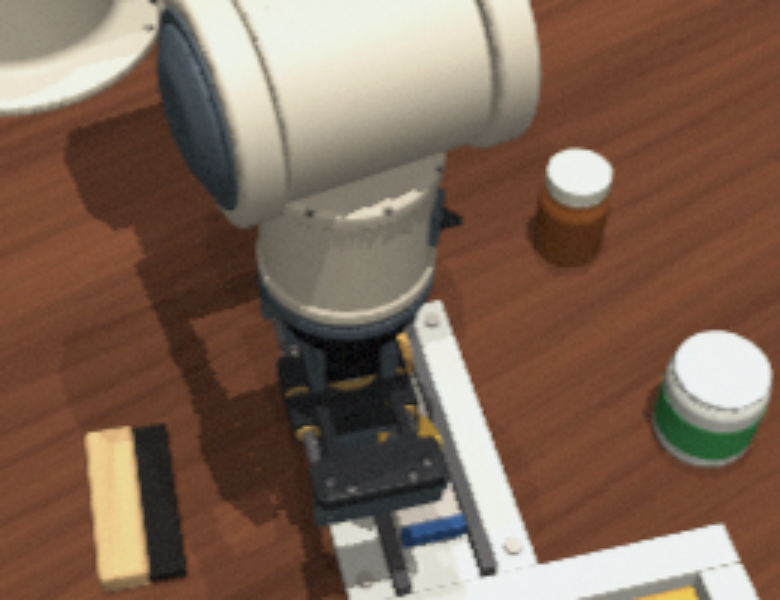

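The force reached 33 N because the post has worked to the finger's corner on the +x face. I'll back off, go round to the −y side of the post and push +y from there.

>>> {"api": "arm_command", "payload": {
  "steps": [
    [[0,-6,2,0,0,0,1],[0,-10,8,0,0,0,1],[0,-10,16,0,0,0,1],[0,-10,25,0,0,0,1],[0,-10,25,0,0,0,1],[0,-10,25,0,0,0,1]]
  ]
}}

```text
clock: 5.65
tcp_pos: [608.2, -50.4, 90.1]
tcp_rot: [[0.001, 0.946, -0.323], [-0.0, -0.323, -0.946], [-1.0, 0.001, -0.0]]
contact_force: [-0.6, -0.0, -0.6]
finger_gap: 0.2
```

```bash
python3 -c "
from h import *
st()
for n in ('scene','top'):
  s,W,red,*_=measure(n); cv2.imwrite('pics/a4%s.png'%n,cv2.resize(s['image'][100:300,200:460],None,fx=3,fy=3)[:,:,::-1])
  p=W[red]; print(len(p)); 
  if len(p): print(p.mean(0),fx(p.mean(0)))
"
```

```text
t 5.65 tcp [608.2 -50.4  90.1] fix [ 35.2 -79. ] gap 0.2 F [-0.6 -0.  -0.6] yfix ang -0.09 x [ 0.001 -0.    -1.   ]
0
0
```

View pics/a4scene.png

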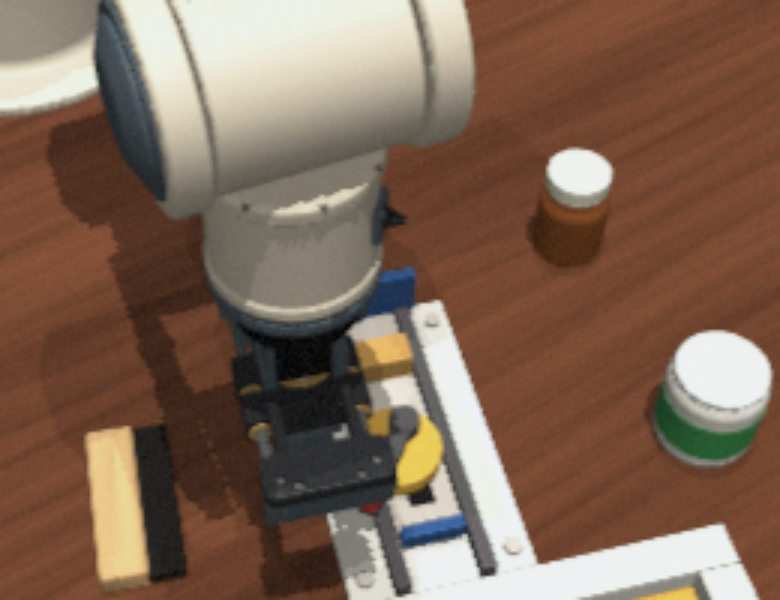

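```bash
python3 -c "
from h import *
s=env.snapshot('scene'); K=s['K']; R=np.array(s['attitude'])
d=R@np.array([(323.3-K[0,2])/K[0,0],(268.3-K[1,2])/K[1,1],1]); e=np.array(s['eye'])
for z in (50,60,70): p=e+d*(z-e[2])/d[2]; f=fx(p); print(z,f,np.hypot(*f),np.degrees(np.arctan2(f[1],f[0])))
W=cloud(s); print(W[266:271,321:326,:].reshape(-1,3).round()[::4])
"
```

```text
50 [ 63.5676711  -40.06249845] 75.1388886740852 -32.22051862659164
60 [ 69.12332322 -41.59363072] 80.6725723517155 -31.036617030454845
70 [ 74.67897535 -43.12476299] 86.23627161235943 -30.00508442818474
[[691. -57. 153.]
 [693. -50. 149.]
 [692. -51. 146.]
 [649. -25.  56.]
 [648. -26.  52.]
 [646. -27.  45.]
 [652. -21.  48.]]
```

The post foot shows at (370,505) in the crop, so the post is at about −31° from forward. Next I'll go below it and push +y.

>>> {"api": "arm_command", "payload": {
  "steps": [
    [[0,15,0,0,0,0,1],[0,29,0,0,0,0,1],[0,29,-8,0,0,0,1],[0,29,-14,0,0,0,1],[0,30,-20,0,0,0,1],[0,30,-26,0,0,0,1],[0,30,-32,0,0,0,1],[0,31,-38,0,0,0,1],[0,31,-42,0,0,0,1],[0,31,-44,0,0,0,1]]
  ]
}}

```text
clock: 6.63
tcp_pos: [651.7, -17.0, 90.1]
tcp_rot: [[0.001, 0.947, -0.321], [-0.001, -0.321, -0.947], [-1.0, 0.001, 0.0]]
contact_force: [1.8, -4.6, 1.3]
finger_gap: 0.3
```

```bash
python3 -c "
from h import *
st()
s,W,red,*_=measure('scene'); cv2.imwrite('pics/a5.png',cv2.resize(s['image'][100:300,200:460],None,fx=3,fy=3)[:,:,::-1])
"
```

```text
t 6.63 tcp [651.7 -17.   90.1] fix [ 65.6 -33.4] gap 0.3 F [ 1.8 -4.6  1.3] yfix ang 0.04 x [ 0.001 -0.001 -1.   ]
```

View pics/a5.png

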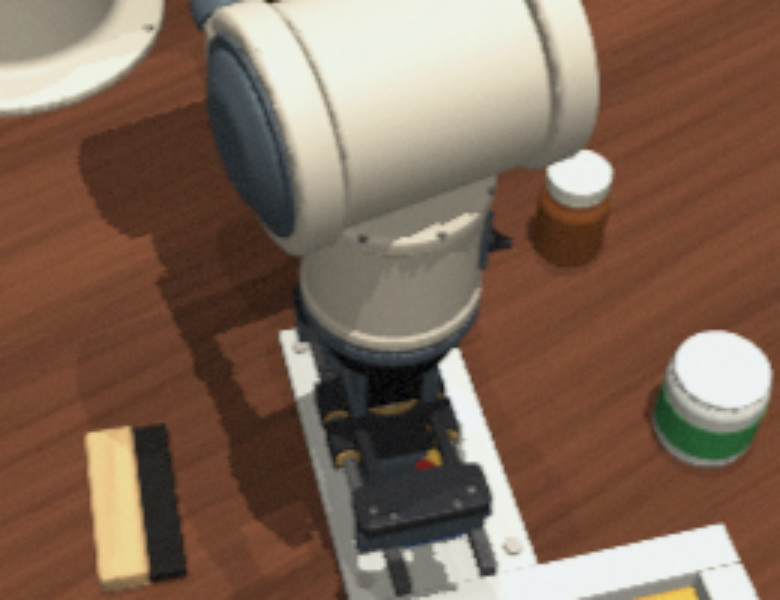

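>>> {"api": "arm_command", "payload": {
  "steps": [
    [[0,0,-4,0,0,0,1],[0,0,-8,0,0,0,1],[0,0,-8,0,0,0,1],[0,0,-4,0,0,0,1],[0,0,10,0,0,0,1],[0,0,40,0,0,0,1],[-20,0,75,0,0,0,1],[-40,-20,115,0,0,0,1],[-40,-30,140,0,0,0,1],[-40,-30,140,0,0,0,1]]
  ]
}}

```text
clock: 7.52
tcp_pos: [574.1, -145.0, 131.0]
tcp_rot: [[-0.001, 0.946, -0.325], [-0.001, -0.325, -0.946], [-1.0, -0.001, 0.001]]
contact_force: [1.0, -0.8, 0.5]
finger_gap: 0.4
```

```bash
python3 -c "
from h import *
st()
for n in ('scene','top'):
  s,W,red,blue,yel,al=measure(n); cv2.imwrite('pics/a6%s.png'%n,cv2.resize(s['image'][100:300,200:460],None,fx=3,fy=3)[:,:,::-1])
  p=W[red]; p=p[p[:,2]>88]; print(n,len(p)); 
  if len(p): f=fx(p.mean(0));print(p.mean(0),f,np.hypot(*f),np.degrees(np.arctan2(f[1],f[0])))
  p=W[yel]
  if len(p): c=cv2.minEnclosingCircle(p[:,:2].astype(np.float32)); f=fx(c[0]); print('disc',c,f,np.degrees(np.arctan2(f[1],f[0])))
"
```

```text
t 7.52 tcp [ 574.1 -145.   131. ] fix [  33.3 -179.5] gap 0.4 F [ 1.  -0.8  0.5] yfix ang -0.19 x [-0.001 -0.001 -1.   ]
scene 49
[669.89056208  11.79081813  95.21482568] [73.5827546  -0.27117162] 73.58325426904685 -0.21114891542852332
disc ((616.72119140625, 28.440044403076172), 31.855045318603516) [17.88335715 -1.59625171] -5.100650337811071
top 0
```

View pics/a6scene.png

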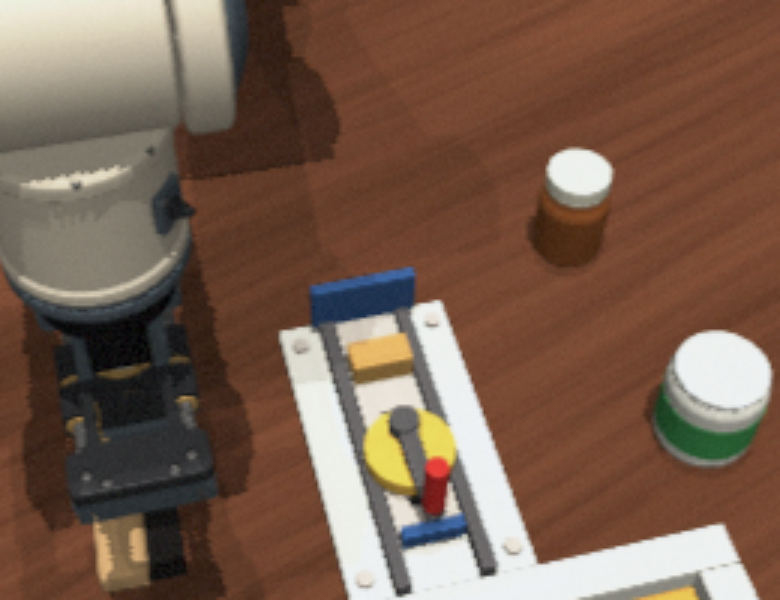

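View pics/a6top.png

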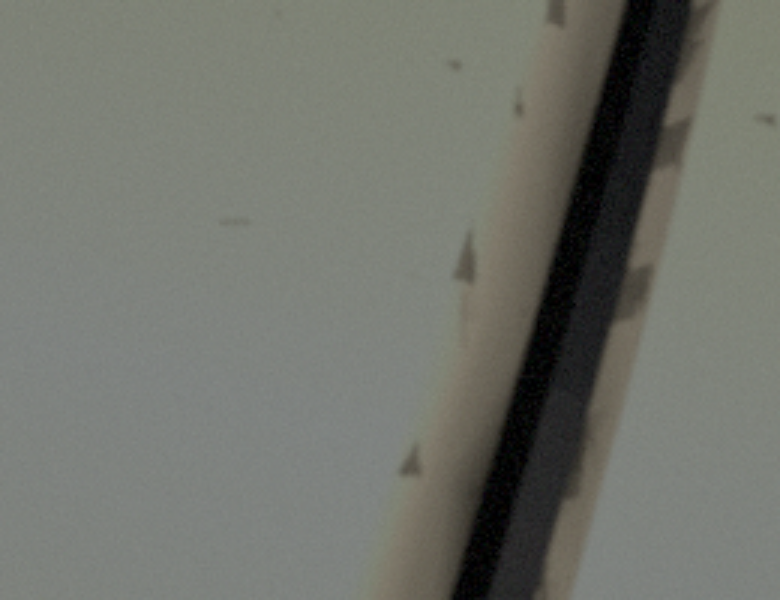

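The lever now points straight ahead: the measured angle is −0.2°, with the pivot at (405,418) and the post at (435,487) in the crop. Next I'll move behind the push plate.

>>> {"api": "arm_command", "payload": {
  "steps": [
    [[0,-198,-180,0,0,0,1],[0,-198,-180,0,0,0,1],[0,-198,-180,0,0,0,1],[0,-198,-180,0,0,0,1],[0,-198,-180,0,0,0,1],[0,-198,-180,0,0,0,1],[0,-198,-180,0,0,0,1],[0,-198,-180,0,0,0,1],[0,-198,-180,0,0,0,1]]
  ]
}}

```text
clock: 8.37
tcp_pos: [448.2, 94.8, 129.8]
tcp_rot: [[-0.0, 0.948, -0.319], [0.0, -0.319, -0.948], [-1.0, -0.0, -0.0]]
contact_force: [0.5, -0.7, -0.0]
finger_gap: 0.2
```

```bash
python3 -c "
from h import *
to(-165,0,55)
for n in ('scene',):
  s,W,red,blue,yel,al=measure(n); 
  cv2.imwrite('pics/a7%s.png'%n,cv2.resize(s['image'][100:300,200:460],None,fx=3,fy=3)[:,:,::-1])
  p=W[blue]; p=p[p[:,2]>55]; print(n,len(p),p[:,:2].mean(0),fx(p.mean(0)))
"
```

```text
t 8.37 tcp [448.2  94.8 129.8] fix [-163.1    7.1] gap 0.2 F [ 0.5 -0.7 -0. ] yfix ang 0.16 x [-0.  0. -1.]
tool shift [74.8 -1.9  7.1]
scene 171 [488.97784454  72.46837642] [-117.23311034   -0.96625068]
```

View pics/a7scene.png

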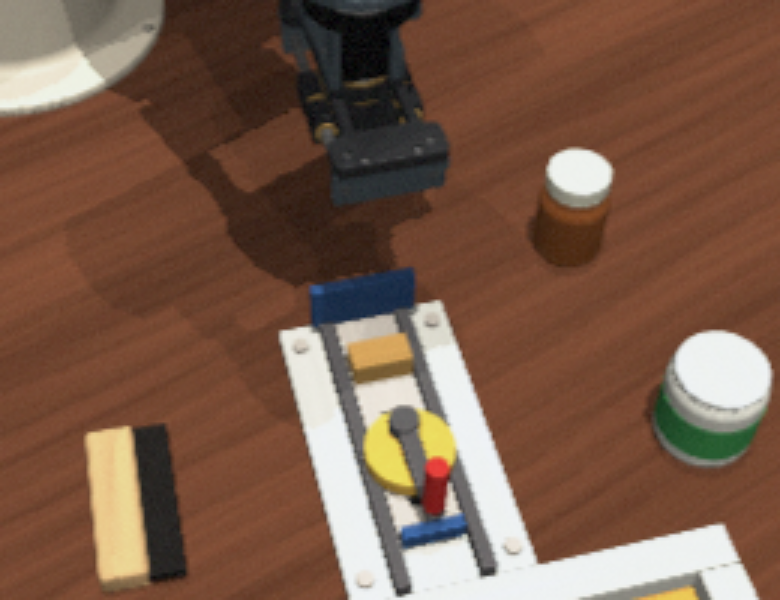

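>>> {"api": "arm_command", "payload": {
  "steps": [
    [[30,-2,7,0,0,0,1],[60,-2,7,0,0,0,1],[75,-2,7,0,0,0,1],[75,8,7,0,0,0,1],[75,18,7,0,0,0,1],[75,26,7,0,0,0,1],[75,32,7,0,0,0,1],[75,38,7,0,0,0,1],[75,43,7,0,0,0,1],[75,48,7,0,0,0,1]]
  ]
}}

```text
clock: 9.25
tcp_pos: [492.2, 71.4, 55.5]
tcp_rot: [[0.001, 0.947, -0.321], [0.0, -0.321, -0.947], [-1.0, 0.001, -0.0]]
contact_force: [-2.4, 1.7, 2.6]
finger_gap: 0.3
```

```bash
python3 -c "
from h import *
st()
s=env.snapshot('scene'); cv2.imwrite('pics/a8.png',cv2.resize(s['image'][100:300,200:460],None,fx=3,fy=3)[:,:,::-1])
"
```

```text
t 9.25 tcp [492.2  71.4  55.5] fix [-113.8   -1. ] gap 0.3 F [-2.4  1.7  2.6] yfix ang -0.0 x [ 0.001  0.    -1.   ]
```

View pics/a8.png

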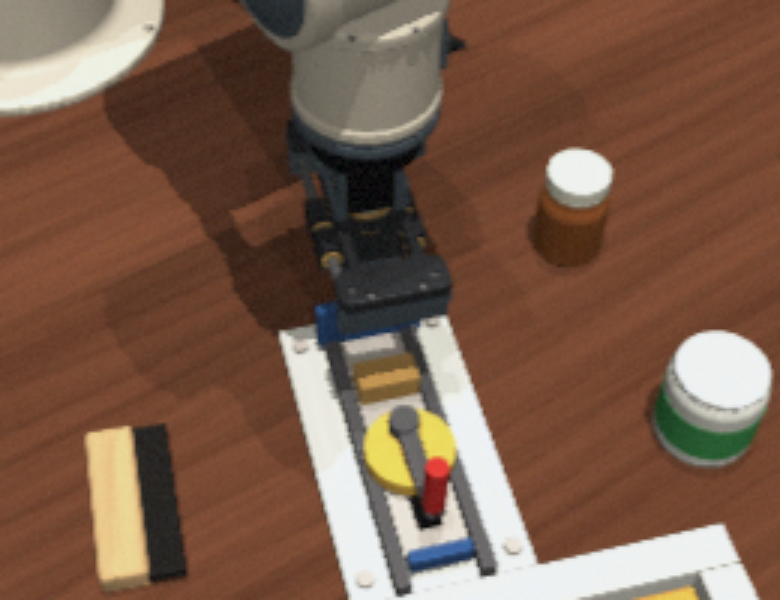

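>>> {"api": "arm_command", "payload": {
  "steps": [
    [[0,4,0,0,0,0,1],[0,7,0,0,0,0,1],[0,10,0,0,0,0,1],[0,12,0,0,0,0,1],[0,12,0,0,0,0,1]]
  ]
}}

```text
clock: 9.72
tcp_pos: [503.5, 67.6, 54.9]
tcp_rot: [[0.0, 0.947, -0.322], [-0.0, -0.322, -0.947], [-1.0, 0.0, -0.0]]
contact_force: [0.4, -0.3, -0.6]
finger_gap: 0.6
```

```bash
python3 -c "
from h import *
st()"
```

```text
t 9.72 tcp [503.5  67.6  54.9] fix [-101.9   -1. ] gap 0.6 F [ 0.4 -0.3 -0.6] yfix ang -0.01 x [ 0. -0. -1.]
```

>>> {"api": "arm_command", "payload": {
  "steps": [
    [[0,1,0,0,0,0,1],[0,2,0,0,0,0,1],[0,3,0,0,0,0,1],[0,4,0,0,0,0,1]]
  ]
}}

```text
clock: 10.05
tcp_pos: [506.7, 66.4, 54.9]
tcp_rot: [[-0.0, 0.947, -0.321], [0.0, -0.321, -0.947], [-1.0, -0.0, 0.0]]
contact_force: [-2.7, 1.7, 0.3]
finger_gap: 0.5
```

>>> {"api": "arm_command", "payload": {
  "steps": [
    [[0,1,0,0,0,0,1],[0,2,0,0,0,0,1],[0,3,0,0,0,0,1]]
  ]
}}

```text
clock: 10.3
tcp_pos: [509.1, 65.6, 54.8]
tcp_rot: [[-0.001, 0.947, -0.322], [0.0, -0.322, -0.947], [-1.0, -0.001, 0.0]]
contact_force: [-9.4, 6.1, 5.6]
finger_gap: 0.5
```

```bash
python3 -c "
from h import *
st()
s=env.snapshot('scene'); cv2.imwrite('pics/a9.png',cv2.resize(s['image'][100:300,200:460],None,fx=3,fy=3)[:,:,::-1])
"
```

```text
t 10.3 tcp [509.1  65.6  54.8] fix [-96.   -1.1] gap 0.5 F [-9.4  6.1  5.6] yfix ang -0.01 x [-0.001  0.    -1.   ]
```

View pics/a9.png

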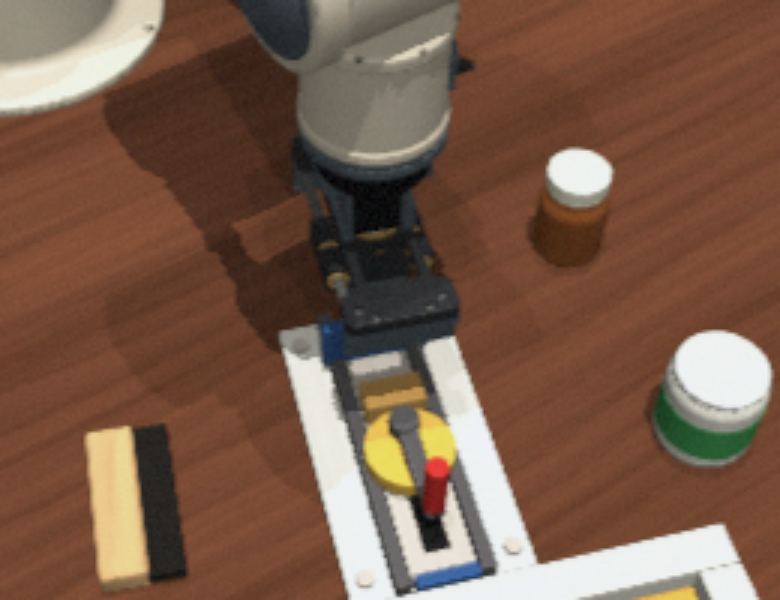

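>>> {"api": "arm_command", "payload": {
  "steps": [
    [[0,1,0,0,0,0,1],[0,2,0,0,0,0,1],[0,2,0,0,0,0,1]]
  ]
}}

```text
clock: 10.6
tcp_pos: [509.1, 65.5, 54.8]
tcp_rot: [[-0.005, 0.947, -0.322], [0.001, -0.322, -0.947], [-1.0, -0.005, 0.001]]
contact_force: [-13.6, 10.7, 12.1]
finger_gap: 0.6
```

The slide is hard on its stop: the force rose to about 21 N with no further motion. Now I'll back away.

>>> {"api": "arm_command", "payload": {
  "steps": [
    [[0,-8,0,0,0,0,1],[0,-25,0,0,0,0,1],[0,-45,0,0,0,0,1],[-40,-50,0,0,0,0,1],[-80,-50,0,0,0,0,1],[-120,-50,20,0,0,0,1],[-150,-50,60,0,0,0,1],[-150,-50,100,0,0,0,1],[-150,-50,140,0,0,0,1],[-150,-50,140,0,0,0,1]]
  ]
}}

```text
clock: 11.43
tcp_pos: [418.0, -56.2, 205.9]
tcp_rot: [[0.002, 0.946, -0.324], [-0.002, -0.324, -0.946], [-1.0, 0.003, 0.001]]
contact_force: [0.1, -0.0, -0.2]
finger_gap: 0.2
```

```bash
python3 -c "
from h import *
st()
s,W,red,blue,yel,al=measure('scene'); cv2.imwrite('pics/b1.png',cv2.resize(s['image'][100:300,200:460],None,fx=3,fy=3)[:,:,::-1])
p=W[blue]; p=p[p[:,2]>55]; print(len(p),fx(p.mean(0)),'slide',fx(p.mean(0))[0]+120)
p=W[red]; p=p[p[:,2]>88]; f=fx(p.mean(0)); print(f,np.degrees(np.arctan2(f[1],f[0])))
for t in ('tin_mid','squeegee_mid','jar_mid'):
  r=env.outline_of('scene',t)[0]; m=r['mask']&(s['depth']>0); print(t,r['score'],np.median(W[m],0).round())
"
```

```text
t 11.43 tcp [418.  -56.2 205.9] fix [-143.1 -145.6] gap 0.2 F [ 0.1 -0.  -0.2] yfix ang -0.16 x [ 0.002 -0.002 -1.   ]
174 [-80.23961918  -8.48707098] slide 39.76038082079097
[73.89353492 -0.47162306] -0.36568346690025877
tin_mid 0.87 [709. 216.  69.]
squeegee_mid 0.62 [ 545. -151.   21.]
jar_mid 0.74 [516. 247.  62.]
```

View pics/b1.png

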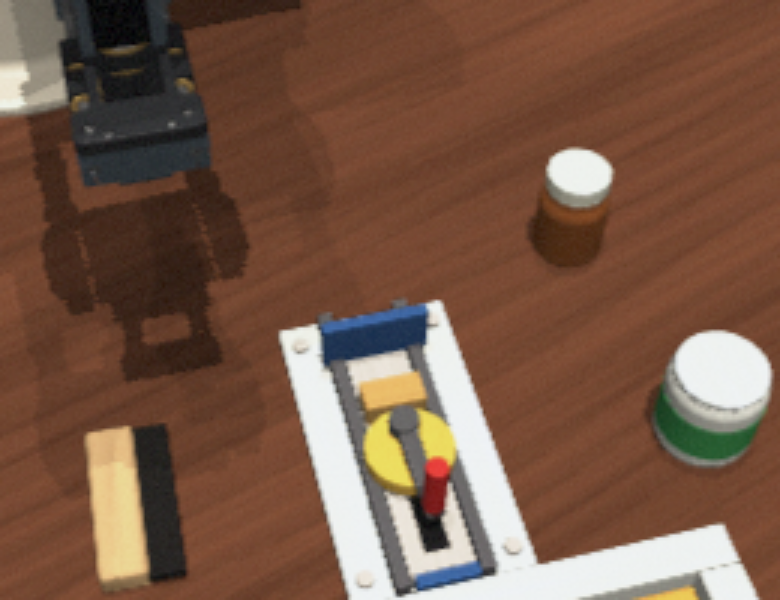

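The slide reads home: the lip is at the frame at (450,575) and the plate at (375,335). The lever still points straight ahead, and the tin, squeegee and jar haven't moved.

```bash
python3 -c "
from h import *
print(env.hand_in()); st()"
```

```text
the job is handed in; nothing more can be done
None
the job is handed in; nothing more can be done
```

I turned the cam about 149° counter-clockwise by its post until the lever pointed at the frame, and only then pushed the slide forward to its end stop. I then took the hand away and handed in at about 11.5 s.

**Last checks:**
- **Cam:** the lever is about 0.4° off straight ahead, measured with the scene camera only.
- **Slide:** the camera reads 39.8 mm of travel against 38 mm, which is within its roughly 2 mm calibration. At the stop the force rose to about 21 N with no further motion.
- **Other objects:** the tin, squeegee and jar are within about 1 mm of where they started.
- **Contact:** the hand was clear, at about 0 N.

**What went wrong or disagreed:**
- While turning the cam, the post caught on the finger's corner and the force reached about 34 N. I backed off and pushed from the other side at about 5 N.
- The plate's sideways position in the last picture read −8.5 mm, against −1 mm before the push. I took this to be a colour-mask error, because the picture shows the slide straight between its rails, but I did not check it further.
- The top camera's view was blocked by the arm when I checked the cam, and I did not use it again after that.

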